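# Set the piers of the ramp bridge model

### The job

Stand the four loose wooden piers on the four white footing plates of the bridge model, one on each, so that the row climbs step by step from the low plaster abutment (shortest pier next to it) to the high one (tallest pier next to it). Leave every pier upright on its foot, centred on its plate and square to it, and do not tip any pier over on the way.

Things in the scene. Friction and masses are not known exactly. Their poses are not given: they have to be found in the camera images.
- pier_1: Loose pale-wood bridge pier, the shortest and thinnest of four: 48 mm tall in all, a plain square post 24 x 24 mm on a square foot flange 34 x 34 x 6 mm, with a thin black bearing strip along x across its flat top. It starts standing upright on the bench. Origin: centre of its underside; z up along the post, x and y square to the post's side faces.
- pier_2: Loose pale-wood bridge pier, the second shortest of four: 64 mm tall in all, a plain square post 30 x 30 mm on a square foot flange 40 x 40 x 6 mm, with a thin black bearing strip along x across its flat top. It starts standing upright on the bench. Origin: centre of its underside; z up along the post, x and y square to the post's side faces.
- pier_3: Loose pale-wood bridge pier, the second tallest of four: 80 mm tall in all, a plain square post 36 x 36 mm on a square foot flange 46 x 46 x 6 mm, with a thin black bearing strip along x across its flat top. It starts standing upright on the bench. Origin: centre of its underside; z up along the post, x and y square to the post's side faces.
- pier_4: Loose pale-wood bridge pier, the tallest and thickest of four: 96 mm tall in all, a plain square post 42 x 42 mm on a square foot flange 52 x 52 x 6 mm, with a thin black bearing strip along x across its flat top. It starts standing upright on the bench. Origin: centre of its underside; z up along the post, x and y square to the post's side faces.
- footing_a: White square footing plate, 58 x 58 x 6 mm, fixed on the grey baseboard; all four look alike and stand in a row about 80 mm apart in the order a, b, c, d, with a and d next to the abutments. Origin: centre of its underside, which is 6 mm above the bench, so its top face is 6 mm above its origin; x points across the row, y along the row, square to its sides.
- footing_b: White square footing plate, 58 x 58 x 6 mm, fixed on the grey baseboard; all four look alike and stand in a row about 80 mm apart in the order a, b, c, d, with a and d next to the abutments. Origin: centre of its underside, which is 6 mm above the bench, so its top face is 6 mm above its origin; x points across the row, y along the row, square to its sides.
- footing_c: White square footing plate, 58 x 58 x 6 mm, fixed on the grey baseboard; all four look alike and stand in a row about 80 mm apart in the order a, b, c, d, with a and d next to the abutments. Origin: centre of its underside, which is 6 mm above the bench, so its top face is 6 mm above its origin; x points across the row, y along the row, square to its sides.
- footing_d: White square footing plate, 58 x 58 x 6 mm, fixed on the grey baseboard; all four look alike and stand in a row about 80 mm apart in the order a, b, c, d, with a and d next to the abutments. Origin: centre of its underside, which is 6 mm above the bench, so its top face is 6 mm above its origin; x points across the row, y along the row, square to its sides.
- abutment_low: The low abutment: a fixed off-white plaster block, 38 mm high, 80 mm across the row and 56 mm along it, at one end of the grey baseboard (100 x 500 x 6 mm), about 90 mm from the nearest footing; at which end it stands changes from start to start. Origin: centre of its underside, 6 mm above the bench.
- abutment_high: The high abutment: a fixed off-white plaster block, 118 mm high, 80 mm across the row and 56 mm along it, at one end of the grey baseboard (100 x 500 x 6 mm), about 90 mm from the nearest footing; at which end it stands changes from start to start. Origin: centre of its underside, 6 mm above the bench.
Mind the look-alikes: they are no part of the job. Leave any blue look-alike of the pier_1 alone.

How it is judged:
By the outcome, as a careful person would: the job done as asked, in the order asked, and still so for the second after the job is handed in, with the robot touching nothing.
It also fails if it takes over 109 s, if anything falls off the work surface, if the arm or the gripper's body presses on something with over 40 N, if the wrist force passes 120 N, or if a joint passes its speed limit or range.

### The arm

A 6-joint arm with a two-finger parallel gripper is mounted at the origin on the work surface. World frame = base frame: x ahead of the robot, y to its left, z up, the work surface at z = 0. Lengths are in m, angles in rad, forces in N, time in s.
With the tool pointing down it reaches from about 0.3 to 0.875 m from the base axis. Payload 6.4 kg.
Tool frame: the origin (TCP) lies midway between the tips of the shut fingers; the grasp point (between the pads) lies 19 mm behind it; z points along the fingers, y is the line along which they close (so a half turn about z gives the same grasp; the last joint's range is limited). The gripper opens to 88 mm and grips with 3 to 60 N. Pads are 18 mm wide; open, the fingers measure 123 mm over their backs; the gripper's body (75 mm by 187 mm) begins 45 mm behind the grasp point.
Start: joints at [1.11, 0.181, 1.607, -0, 1.354, -0.206], TCP at [0.145, 0.556, 0.239] pointing down, gripper open.
Joint ranges: [-2.99, 2.99], [-0.89, 2.07], [0.3, 2.58], [-1.14, 4.28], [0, 2.63], [-3.12, 3.12]. Speed limits (rad/s): [2.57, 2.57, 3.01, 3.14, 3.14, 3.14].

### API

Orientations are given as a 3x3 rotation matrix whose columns are the frame's x, y, z axes.
In Python, from rig import robot gives the robot as it stands. The module is installed in compiled form; this text tells all that it offers.
- The arm moves only by the tool carry_out, never from a script. Its argument "steps" is one flat list of numbers, 6 for each row, row after row: the shift along the tool's x, y, z in units of 20 cm (1.0 is 20 cm), then the turn, a rotation vector about the tool's x, y, z in units of 2 rad (1.0 is 2 rad). A call has 1 to 20 rows; each row shifts and turns the commanded pose from where the row before left it, along the tool's axes as they then stand; what a row does not reach is not made up. A row lasts 1/12 s, in which the tool goes at most 41.7 mm and 7.16 degrees, less where a joint would pass 70% of its speed; a pose out of reach is approached as far as the arm can. A call with a number of a shift or a turn outside -1 to 1 is refused whole. A call with a gripper value outside its range is refused whole. "fingers" is the opening, from -1 (shut) to 1 (fully open), set as the call begins (left out, the last holds). The fingers move at their own pace and stop on an object; "squeeze" is the grip in N (left out, the last holds). Time passes only in rows, so rows that do not move let the fingers close. It gives the time, the measured TCP pose, the force, the opening and the grip force at its end, in the units of the state.
- robot.read_state(): the state, without advancing time (a new reading comes with each control period).
- robot.capture(name): name is "scene" or "top" or "wrist"; returns (picture, depth): 480x640x3 uint8, blue, green, red; 480x640 float32, m along the optical axis (not along the pixel's ray), 0 where there is no reading.
- robot.get_calibration(name): a dict with "vfov" (degrees; the focal length in pixels is half the picture's height over the tangent of half this angle, whatever the lens; pixels are square), "cx", "cy" (the principal point, pixels), "position" and "rotation" of the camera in the world. Camera axes: x right, y down, z forward; pixel columns grow to the right and rows downward; lengths in m; the calibration is good to about 2 mm. A picture is of the moment at which its call begins: read the wrist's pose just before it. get_calibration takes no time and is no camera call; for the wrist camera it gives the pose at the moment of the call.
- robot.finish_job(): hands the job in; it is judged then, once.
Trained networks look in the newest picture that a camera, given by its name, has taken for a name from the list of things; names that differ only in an ending like _2 or _b are one class to them, and where a whole thing is asked for, a point or a joint stands for the part that bears it (a point fixed in the world has none). Each returns a list of dicts, best first, with "score" (0 to 1); they miss things now and then, are a little off and sometimes report something else, mostly with a low value. They report only what shows in the picture. A call takes as long as a camera call. They do not tell look-alikes from the thing itself.
- robot.search_frame(camera, query): "at" ([column, row] in pixels, amid what is visible of it).
- robot.outline_of(camera, query): "mask" (480x640 bool, what is visible of it) and "at" ([column, row] in pixels, amid what is visible of it).
The state is a dict: "time": time; "joint_positions": joint angles; "joint_vel": joint speeds; "effort": joint torques, N m; "tcp_pos": TCP position; "tcp_rot": TCP orientation; "wrist_force": force on the tool from outside, world axes, zero at the start; "moment": the same for the moment, N m; "grip_width": finger opening in m; "finger_force": force on a finger pad.
Only numpy, scipy, OpenCV 4.12 (cv2) and the standard library are available. Lean on these libraries where they do the work, as an engineer would, in place of code of your own. Each camera call takes 0.05 s, during which the arm holds its last target. There are 200 camera calls.

## Working session

There is one attempt and no reset: what is moved stays moved. The work goes in short steps, Python scripts to look and compute and a tool call to move; the robot and the scene stay as the last step left them, time stands still between calls to the robot, and variables do not carry over. Pictures are saved under pics/ and viewed, at most 14 in all, crops included, and the job is handed in when it is done.

Besides the shell and the picture viewer there is one more tool, called after "Request:" as name(argument=value, ...) on one line, values as JSON. carry_out: Moves the arm, as the interface text tells. Its arguments: {"type":"object","properties":{"steps":{"type":"array"},"fingers":{"type":"number"},"squeeze":{"type":"number"}},"required":["steps"]}

```bash
mkdir -p pics; python3 - <<'E'
from rig import robot
import cv2,numpy as np
s=robot.read_state();print(s['time'],s['tcp_pos'],s['tcp_rot'],s['grip_width'])
for n in('scene','top'):
    p,d=robot.capture(n);cv2.imwrite(f'pics/{n}0.png',p);np.savez(f'{n}0.npz',p=p,d=d);print(n,robot.get_calibration(n))
print({k:v for k,v in robot.get_calibration('wrist').items()})
for q in('pier_1','footing_a','abutment_low'):
    for r in robot.search_frame('top',q):print(q,r)
E
```

```text
0.0 [0.14466908 0.555952   0.23782485] [[-9.67709788e-01  2.52065816e-01 -7.69129973e-04]
 [ 2.52066738e-01  9.67708626e-01 -1.54114309e-03]
 [ 3.55824220e-04 -1.68525133e-03 -9.99998517e-01]] 0.08801353670291812
scene {'vfov': 51.77927275530385, 'cx': 320.6244375574096, 'cy': 243.11505219358017, 'position': array([0.83664476, 0.40074319, 0.76518199]), 'rotation': array([[-7.63422137e-01,  5.29082435e-01, -3.70484032e-01],
       [ 6.45899650e-01,  6.24876461e-01, -4.38569323e-01],
       [-5.32574530e-04, -5.74109037e-01, -8.18778682e-01]])}
top {'vfov': 49.77082900533162, 'cx': 316.0079740386787, 'cy': 240.60152408890715, 'position': array([0.47258622, 0.03962511, 1.12647694]), 'rotation': array([[-0.01711051, -0.99720958,  0.0726655 ],
       [-0.99979274,  0.01786613,  0.00976135],
       [-0.01103236, -0.07248341, -0.9973086 ]])}
{'vfov': 69.6893854069493, 'cx': 327.7289006915441, 'cy': 241.6584242126914, 'position': array([0.08064366, 0.57226681, 0.38417742]), 'rotation': array([[ 0.25140642,  0.93543629,  0.24850305],
       [ 0.96788081, -0.24264859, -0.06579054],
       [-0.00124394,  0.25706149, -0.96639425]])}
pier_1 {'at': [482.4, 307.2], 'score': 0.91}
pier_1 {'at': [309.1, 285.3], 'score': 0.73}
pier_1 {'at': [215.4, 281.1], 'score': 0.65}
pier_1 {'at': [161.1, 298.7], 'score': 0.64}
pier_1 {'at': [197.8, 319.9], 'score': 0.58}
footing_a {'at': [301.2, 201.8], 'score': 0.82}
footing_a {'at': [376.9, 206.7], 'score': 0.71}
footing_a {'at': [338.8, 199.1], 'score': 0.65}
abutment_low {'at': [457.2, 219.4], 'score': 0.79}
```

View pics/top0.png

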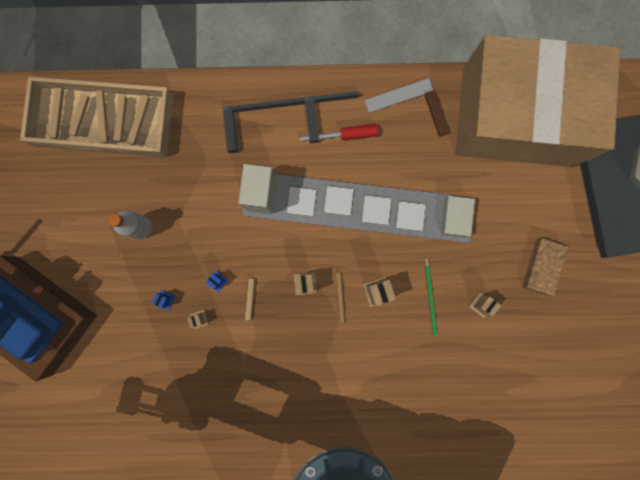

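View pics/scene0.png

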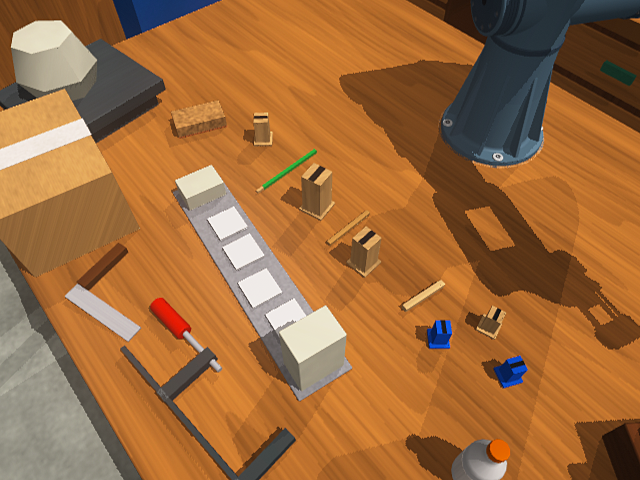

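The top view shows the high abutment at (257,188) and the low one at (460,216), with four plates between them. Going by size, the piers look like 1 at (198,319), 3 at (305,284), 4 at (380,292) and 2 at (486,304). The blue look-alikes are at (217,281) and (163,299).

```bash
cat > h.py <<'E'
import numpy as np,cv2
def cloud(d,c):
    f=240/np.tan(np.radians(c['vfov'])/2)
    v,u=np.mgrid[:480,:640]
    P=np.stack([(u-c['cx'])/f*d,(v-c['cy'])/f*d,d],-1)
    W=P@c['rotation'].T+c['position']; W[d==0]=np.nan
    return W
def rect(W,m):
    """top-face rect of masked world points: centre, size, yaw in (-45,45] deg, mean z, n"""
    q=W[m];q=q[np.isfinite(q[:,0])]
    (c,s,a)=cv2.minAreaRect((q[:,:2]*1000).astype(np.float32))
    a=(a+45)%90-45
    return np.round(c,1),np.round(s,1),round(a,1),round(float(np.median(q[:,2]))*1000,1),np.round(q[:,:2].mean(0)*1000,1),len(q)
def comps(m,mn):
    n,l,st,_=cv2.connectedComponentsWithStats(m.astype(np.uint8))
    return [l==i for i in range(1,n) if st[i,4]>=mn]
E
python3 - <<'E'
from rig import robot
from h import *
for n,px in(('top',[(198,319),(305,284),(380,292),(486,304),(217,281),(163,299)]),('scene',[(492,321),(366,250),(318,188),(262,128)])):
    z=np.load(n+'0.npz');c=robot.get_calibration(n);W=cloud(z['d'],c)
    bench=np.nanmedian(W[...,2][330:380,400:500]) if n=='top' else np.nanmedian(W[...,2][230:270,460:540]);print(n,'bench',bench)
    for u,v in px:
        w=np.zeros((480,640),bool);w[v-28:v+28,u-28:u+28]=1
        hz=np.nan_to_num(W[...,2]-bench)
        m=w&(hz>.012)
        cs=sorted(comps(m,20),key=lambda k:-k.sum())
        if not cs:print(u,v,'none');continue
        # component nearest
        k=min(cs,key=lambda k:np.hypot(*(np.argwhere(k).mean(0)-[v,u])))
        h=np.percentile(hz[k],95); 
        print(u,v,'h',round(h*1000,1),rect(W,k&(hz>h-.006)))
    if n=='top':
        m=(z['p'].min(-1)>175)&(abs(hz-.012)<.008)
        for k in comps(m,100):print('plate',rect(W,k),np.argwhere(k).mean(0)[::-1])
        for nm,(u,v) in(('hi',(257,188)),('lo',(460,216))):
            w=np.zeros((480,640),bool);w[v-28:v+28,u-28:u+28]=1
            print(nm,rect(W,w&(hz>.03)))
E
```

```text
top bench -0.00021897173122020774
198 319 h 51.4 (array([389.4, 305.8]), array([23.6, 23.9]), 17.4, 48.1, array([389. , 305.5]), 127)
305 284 h 83.4 (array([462.1,  75.7]), array([35.8, 35.7]), 5.3, 80.4, array([462.2,  75.7]), 294)
380 292 h 98.9 (array([442.2, -80.8]), array([41.8, 42.1]), 17.0, 96.0, array([442.5, -80.8]), 433)
486 304 h 66.3 (array([ 410. , -303.7]), array([30.7, 30.2]), -39.6, 63.7, array([ 410. , -303.5]), 224)
217 281 h 51.8 (array([470.9, 265.5]), array([23.9, 24.1]), -39.8, 48.4, array([470.8, 265.5]), 127)
163 299 h 51.1 (array([433.3, 379.2]), array([24.2, 23.3]), -25.2, 48.4, array([432.9, 378.7]), 129)
plate (array([640.5,   1.2]), array([49.6, 51.8]), -5.9, 12.1, array([634.5,   1.6]), 270) [337.91851852 203.11111111]
plate (array([640.8,  80.9]), array([49.3, 52.3]), -8.8, 12.0, array([632.6,  76.3]), 264) [303.52272727 204.60606061]
hi (array([657.3, 166.9]), array([56.9, 81. ]), -7.9, 123.3, array([652.7, 163.8]), 1486)
lo (array([ 599. , -252.5]), array([57. , 80.4]), -8.0, 43.7, array([ 598.4, -251. ]), 1069)
scene bench -0.0003929452105677633
492 321 h 49.4 (array([387. , 305.8]), array([25.8, 23.8]), 16.1, 47.3, array([388.1, 306. ]), 221)
366 250 h 81.6 (array([459.5,  75.8]), array([38.1, 36.7]), 5.2, 79.7, array([461.1,  76.7]), 394)
318 188 h 97.7 (array([439.9, -80.5]), array([43.4, 42.9]), 16.5, 95.9, array([441.4, -79.3]), 433)
262 128 h 66.3 (array([ 408.7, -303. ]), array([33.5, 30.3]), -38.2, 64.0, array([ 409., -302.]), 162)
```

```bash
cat >> h.py <<'E'
from scipy.spatial.transform import Rotation as R
def plates(z,c):
    W=cloud(z['d'],c);hz=np.nan_to_num(W[...,2]);lo=z['p'].min(-1)
    m=(abs(hz-.012)<.006)&(lo>125)&(W[...,0]>.55)&(W[...,0]<.70)&(W[...,1]>-.22)&(W[...,1]<.13)
    return [(rect(W,k),np.argwhere(k).mean(0)[::-1].round(1)) for k in comps(m,60)]
def plan(s,x,y,z,ang):
    """turn (rows of <=.06 units) first, then shift, in tool axes; x,y,z mm; ang = tool-y world angle deg (mod 180)"""
    R0=s['tcp_rot'];cur=np.degrees(np.arctan2(R0[1,1],R0[0,1]))
    a=np.radians(cur+((ang-cur+90)%180-90))
    yv=np.array([np.cos(a),np.sin(a),0]);zv=np.array([0,0,-1.]);R1=np.stack([np.cross(yv,zv),yv,zv],1)
    rv=R.from_matrix(R0.T@R1).as_rotvec()/2
    n=int(np.ceil(np.abs(rv).max()/.06));sh=R1.T@(np.array([x,y,z])/1000-s['tcp_pos'])/.2
    print('turn total',rv.round(4),'rows',n,'each',(rv/max(n,1)).round(4))
    print('shift total',sh.round(4),'xy rows',np.ceil(np.hypot(*sh[:2])/.19),'z rows',np.ceil(abs(sh[2])/.19))
E
python3 - <<'E'
from rig import robot
from h import *
z=np.load('top0.npz');c=robot.get_calibration('top');W=cloud(z['d'],c)
for r in plates(z,c):print(r)
hz=np.nan_to_num(W[...,2])
for n,h,(x,y) in((1,48,(389,305)),(2,64,(410,-304)),(3,80,(462,76)),(4,96,(442,-81))):
    m=(abs(hz-h/1000)<.006)&(np.hypot(W[...,0]-x/1000,W[...,1]-y/1000)<h/3800+.009)&(z['p'].max(-1)<75)
    q=W[m][:,:2];q=q-q.mean(0);e,v=np.linalg.eigh(q.T@q);print(n,m.sum(),'strip ang',np.degrees(np.arctan2(v[1,1],v[0,1]))%180,e)
p=z['p'];cv2.imwrite('pics/c1.png',cv2.resize(p[160:340,140:520],None,fx=2.1,fy=2.1,interpolation=cv2.INTER_CUBIC))
s=robot.read_state()
plan(s,389,305.5,120,17.4);plan(s,389,305.5,120,107.4)
E
```

```text
((array([641.3,   1.1]), array([59.8, 61.3]), -7.6, 11.8, array([6.401e+02, 5.000e-01]), 732), array([338.4, 200.6]))
((array([641.2,  81.7]), array([59.8, 61.3]), -8.5, 11.7, array([635.8,  75.6]), 551), array([303.8, 203.2]))
((array([618.2, -81. ]), array([59.1, 59.3]), -8.9, 11.9, array([618.2, -81.3]), 725), array([376.3, 209.9]))
((array([ 603.6, -154.9]), array([59.3, 59. ]), -7.8, 11.6, array([ 603.9, -154.9]), 726), array([410.5, 215.8]))
1 23 strip ang 17.814942719970162 [0.00022234 0.00077103]
2 44 strip ang 141.75458590204622 [0.00014075 0.00313963]
3 64 strip ang 6.094405901647434 [0.00032165 0.00599146]
4 98 strip ang 16.89492910521355 [0.00074979 0.0132294 ]
turn total [-4.000e-04  1.000e-04  5.061e-01] rows 9 each [-0.      0.      0.0562]
shift total [-1.5613  0.7902  0.5915] xy rows 10.0 z rows 4.0
turn total [-4.000e-04 -2.000e-04 -2.793e-01] rows 5 each [-0.0001 -0.     -0.0559]
shift total [-0.7902 -1.5613  0.5915] xy rows 10.0 z rows 4.0
```

View pics/c1.png

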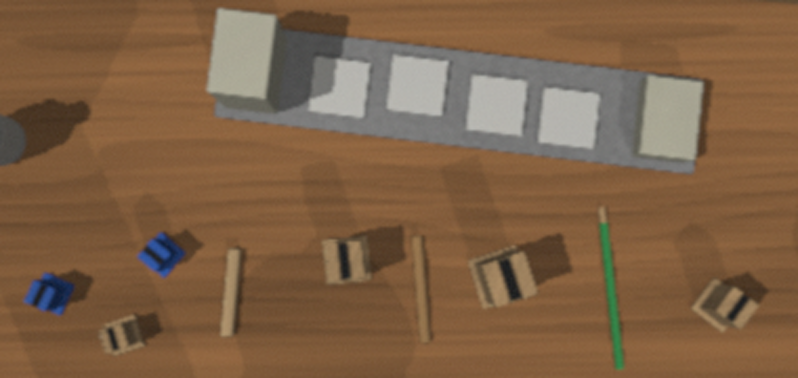

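The plates are uneven along the row, and every strip angle is clear. First I'll hover over pier_1.

Request:
carry_out(steps=[0,0,0,0,0,0.056,0,0,0,0,0,0.056,0,0,0,0,0,0.056,0,0,0,0,0,0.056,0,0,0,0,0,0.056,0,0,0,0,0,0.056,0,0,0,0,0,0.056,0,0,0,0,0,0.057,0,0,0,0,0,0.057,-0.156,0.079,0.059,0,0,0,-0.156,0.079,0.059,0,0,0,-0.156,0.079,0.059,0,0,0,-0.156,0.079,0.059,0,0,0,-0.156,0.079,0.059,0,0,0,-0.156,0.079,0.059,0,0,0,-0.156,0.079,0.059,0,0,0,-0.156,0.079,0.059,0,0,0,-0.156,0.079,0.059,0,0,0,-0.156,0.079,0.059,0,0,0], fingers=0.25)

```text
time: 1.83
tcp_pos: [0.39, 0.3047, 0.1203]
tcp_rot: [[-0.299, 0.954, 0.0], [0.954, 0.299, 0.0], [0.0, 0.0, -1.0]]
wrist_force: [-0.5, 0.5, -0.4]
grip_width: 0.0553
finger_force: 0.0
```

```bash
python3 - <<'E'
from rig import robot
from h import *
s=robot.read_state();print(s['time'],s['tcp_pos'].round(4),s['grip_width'])
p,d=robot.capture('wrist');c=robot.get_calibration('wrist');cv2.imwrite('pics/w1.png',p)
W=cloud(d,c);hz=np.nan_to_num(W[...,2])
m=(abs(hz-.048)<.006)&(np.hypot(W[...,0]-.389,W[...,1]-.3055)<.03)
print([rect(W,k) for k in comps(m,50)], 'bench',np.nanmedian(hz[(hz<.01)&(hz>-.01)]))
plan(s,389,305.5,16,17.4)
E
```

```text
1.8333 [0.39   0.3047 0.1203] 0.05533864428962262
[(array([390. , 301.4]), array([23.5, 24.1]), 17.6, 46.4, array([389.9, 302. ]), 1284)] bench -0.001763655582157464
turn total [ 0.0002 -0.      0.0002] rows 1 each [ 0.0002 -0.      0.0002]
shift total [ 0.0055 -0.0037  0.5217] xy rows 1.0 z rows 3.0
```

View pics/w1.png

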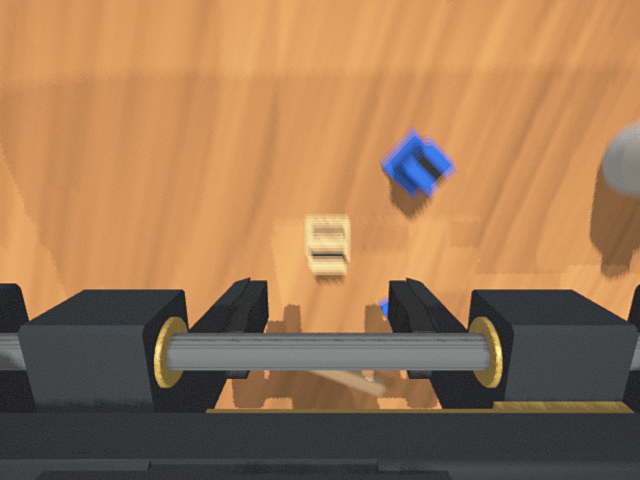

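The wrist view shows the pier between the fingers at about (327,245), with motion blur. I'll measure again now that the arm is still.

```bash
cat >> h.py <<'E'
def wrist(robot,x,y,h,r=.03):
    s=robot.read_state();c=robot.get_calibration('wrist');p,d=robot.capture('wrist')
    W=cloud(d,c);hz=np.nan_to_num(W[...,2])
    m=(abs(hz-h/1000)<.006)&(np.hypot(W[...,0]-x/1000,W[...,1]-y/1000)<r)
    print('wrist t',s['time'],s['tcp_pos'].round(4),[rect(W,k) for k in comps(m,80)]);return s,p
E
python3 - <<'E'
from rig import robot
from h import *
s,p=wrist(robot,389,304,48);s,p=wrist(robot,389,304,48)
plan(s,389.3,304.5,16,17.4)
E
```

```text
wrist t 1.8833 [0.3931 0.3005 0.1184] [(array([387.1, 305.7]), array([23.7, 24.3]), 17.2, 48.2, array([386.9, 306.4]), 1361)]
wrist t 1.9333 [0.3911 0.3025 0.1191] [(array([387. , 305.8]), array([23.7, 23.9]), 17.5, 48.3, array([386.9, 306.7]), 1333)]
turn total [-0.001   0.0007 -0.0024] rows 1 each [-0.001   0.0007 -0.0024]
shift total [ 0.0122 -0.0058  0.5157] xy rows 1.0 z rows 3.0
```

Request:
carry_out(steps=[0,0,0.1,0,0,0,0,0,0.05,0,0,0,0,0,0,0,0,0,0,0,0,0,0,0,0,0,0,0,0,0])

```text
time: 2.4
tcp_pos: [0.3888, 0.3068, 0.0913]
tcp_rot: [[-0.301, 0.954, 0.0], [0.954, 0.301, 0.0], [0.0, 0.0, -1.0]]
wrist_force: [0.6, 0.1, -0.3]
grip_width: 0.0554
finger_force: 0.0
```

```bash
python3 - <<'E'
from rig import robot
from h import *
s,p=wrist(robot,389,304,48)
plan(s,388,305.7,16,17.4)
E
```

```text
wrist t 2.4 [0.3888 0.3068 0.0913] [(array([387.1, 305.9]), array([23.8, 24.2]), 16.8, 48.2, array([386.8, 306.8]), 1685)]
turn total [ 0.0002 -0.0001  0.0008] rows 1 each [ 0.0002 -0.0001  0.0008]
shift total [-0.0043 -0.0055  0.3764] xy rows 1.0 z rows 2.0
```

Request:
carry_out(steps=[-0.002,-0.004,0.12,0,0,0,0,0,0.12,0,0,0,0,0,0.09,0,0,0,0,0,0.04,0,0,0,0,0,0,0,0,0,0,0,0,0,0,0])

```text
time: 2.95
tcp_pos: [0.3887, 0.3058, 0.0173]
tcp_rot: [[-0.3, 0.954, 0.0], [0.954, 0.3, 0.0], [0.0, 0.0, -1.0]]
wrist_force: [-0.4, 0.2, 0.9]
grip_width: 0.0553
finger_force: 0.0
```

Request:
carry_out(steps=[0,0,0,0,0,0,0,0,0,0,0,0,0,0,0,0,0,0,0,0,0,0,0,0,0,0,0,0,0,0,0,0,0,0,0,0,0,0,0,0,0,0], fingers=-1, squeeze=15)

```text
time: 3.53
tcp_pos: [0.3888, 0.3056, 0.0172]
tcp_rot: [[-0.299, 0.954, 0.001], [0.954, 0.299, 0.0], [0.0, 0.001, -1.0]]
wrist_force: [-1.2, -0.4, 5.4]
grip_width: 0.0239
finger_force: 15.0
```

```bash
python3 - <<'E'
from rig import robot
from h import *
s=robot.read_state();print(s['tcp_pos'],s['grip_width'],s['finger_force'])
s['tcp_pos'][2]+=.12
plan(s,603.7,-155,140,-7.9)
E
```

```text
[0.38877896 0.3056023  0.01721728] 0.023880476377775604 15.000404646852985
turn total [ 4.000e-04 -1.000e-04  2.209e-01] rows 4 each [ 0.0001 -0.      0.0552]
shift total [-2.1335  1.3809 -0.0139] xy rows 14.0 z rows 1.0
```

Request:
carry_out(steps=[0,0,-0.1,0,0,0,0,0,-0.15,0,0,0.055,0,0,-0.15,0,0,0.055,0,0,-0.15,0,0,0.055,0,0,-0.05,0,0,0.056,-0.08,0.052,0,0,0,0,-0.158,0.102,0,0,0,0,-0.158,0.102,0,0,0,0,-0.158,0.102,0,0,0,0,-0.158,0.102,0,0,0,0,-0.158,0.102,0,0,0,0,-0.158,0.102,0,0,0,0,-0.158,0.102,0,0,0,0,-0.158,0.102,0,0,0,0,-0.158,0.102,0,0,0,0,-0.158,0.102,0,0,0,0,-0.158,0.102,0,0,0,0,-0.158,0.102,0,0,0,0,-0.158,0.102,0,0,0,0])

```text
time: 5.12
tcp_pos: [0.6029, -0.157, 0.1362]
tcp_rot: [[0.138, 0.99, -0.001], [0.99, -0.138, 0.0], [0.0, -0.001, -1.0]]
wrist_force: [-0.2, -0.4, -0.3]
grip_width: 0.0239
finger_force: 15.0
```

Request:
carry_out(steps=[0,0,0.1,0,0,0,0,0,0.1,0,0,0,0,0,0,0,0,0,0,0,0,0,0,0,0,0,0,0,0,0])

```text
time: 5.53
tcp_pos: [0.6028, -0.1549, 0.0973]
tcp_rot: [[0.137, 0.991, 0.0], [0.991, -0.137, -0.0], [-0.0, 0.0, -1.0]]
wrist_force: [-0.2, -0.3, 0.3]
grip_width: 0.0241
finger_force: 15.0
```

```bash
python3 - <<'E'
from rig import robot
from h import *
s,p=wrist(robot,604,-155,12,.05);cv2.imwrite('pics/w2.png',p)
p,d=robot.capture('top');c=robot.get_calibration('top')
for r in plates(dict(p=p,d=d),c):print(r)
print(s['grip_width'])
plan(s,603.7,-155,30,-7.9)
E
```

```text
wrist t 5.5333 [ 0.6028 -0.1549  0.0973] [(array([ 609.3, -144.4]), array([77.3, 92.2]), -8.4, 11.3, array([ 607.6, -140.7]), 7860)]
((array([632.1,  -7.1]), array([255.2,  96.5]), -7.8, 10.6, array([629.6,  -8.2]), 2923), array([342.5, 205.4]))
0.024087336865872357
turn total [0.0001 0.     0.0002] rows 1 each [0.0001 0.     0.0002]
shift total [2.000e-04 4.300e-03 3.365e-01] xy rows 1.0 z rows 2.0
```

View pics/w2.png

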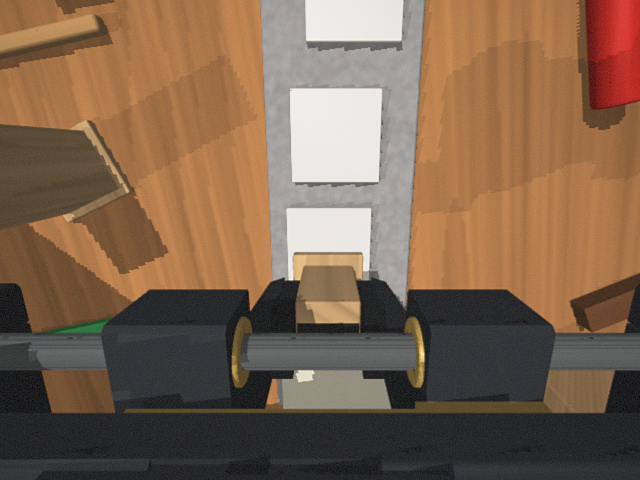

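The held pier_1 is at about (328,290), over its plate, whose columns run 287–371. I'll measure the plates from this wrist picture with a stricter white threshold.

```bash
cat >> h.py <<'E'
def wplates(robot,thr=None):
    s=robot.read_state();c=robot.get_calibration('wrist');p,d=robot.capture('wrist')
    W=cloud(d,c);hz=np.nan_to_num(W[...,2]);lo=p.min(-1)
    b=(abs(hz-.012)<.006)&(lo<250)
    m=(abs(hz-.012)<.006)&(lo>(thr or 205))
    print(s['time'],s['tcp_pos'].round(4))
    for k in comps(m,300):print(rect(W,k),np.argwhere(k).min(0),np.argwhere(k).max(0))
    return s,p,d,W
E
python3 - <<'E'
from rig import robot
from h import *
s,p,d,W=wplates(robot)
print('lo pix',p[130,330],p[230,330],p[130,280],p[250,395])
# plate edges in the tool-y direction at row band 215-245
yv=s['tcp_rot'][:,1]
for r0,r1 in((215,245),(100,170)):
    L=(W[r0:r1]-s['tcp_pos'])@yv*1000;m=(p[r0:r1].min(-1)>205)&(abs(W[r0:r1,:,2]-.012)<.006)
    print([np.percentile(L[i][m[i]],[0,100]).round(1) for i in range(0,r1-r0,8)])
E
```

```text
5.6333 [ 0.6035 -0.1551  0.0982]
(array([636.7, -18.4]), array([22.1, 57.4]), -8.1, 12.2, array([636.6, -18.4]), 3928) [  0 304] [ 40 400]
(array([617.3, -82.6]), array([57.2, 57.4]), -7.8, 12.2, array([617.4, -81.5]), 8152) [ 89 288] [181 379]
(array([ 603. , -153.6]), array([51.8, 57.4]), -7.8, 12.2, array([ 603.7, -144.5]), 3865) [208 285] [279 368]
lo pix [232 236 239] [227 233 235] [153 153 157] [165 166 169]
[array([-29.5,  27.3]), array([-29. ,  27.4]), array([-29. ,  27.7]), array([-29.2,  27.1])]
[array([-24.6,  31.8]), array([-24.7,  31.3]), array([-24.8,  31.6]), array([-24.9,  31.9]), array([-24.5,  32.1]), array([-24.6,  31.6]), array([-24.9,  31.9]), array([-25.1,  31.8]), array([-25.1,  31.5])]
```

```bash
python3 - <<'E'
from rig import robot
from h import *
s,p,d,W=wplates(robot)
L=(W-s['tcp_pos'])@s['tcp_rot']*1000
for r in range(254,322,6):
    row=L[r,280:380];u=np.arange(280,380)
    m=(row[:,2]<30)&(abs(row[:,1])<19)&(row[:,2]>-40)
    # post top at tool z = 17.2-48
    q=row[m]
    if len(q):print(r,u[m][[0,-1]],'y',q[:,1].min().round(1),q[:,1].max().round(1),'x',np.median(q[:,0]).round(1),'z',np.median(q[:,2]).round(1))
E
```

```text
5.6833 [ 0.6035 -0.1551  0.0983]
(array([636.6, -18.6]), array([22.2, 57.5]), -7.3, 12.2, array([636.5, -18.4]), 3920) [  0 304] [ 40 400]
(array([617.1, -82.5]), array([57. , 57.4]), -8.0, 12.2, array([617.4, -81.5]), 8140) [ 89 288] [181 379]
(array([ 603. , -153.7]), array([51.9, 57.4]), -7.7, 12.2, array([ 603.7, -144.5]), 3860) [208 285] [279 368]
254 [293 362] y -16.9 16.4 x 17.2 z 11.6
260 [293 362] y -16.9 16.2 x 14.4 z 11.1
266 [293 362] y -16.9 16.3 x 12.1 z 8.8
272 [293 362] y -17.0 16.3 x 12.1 z 0.6
278 [293 362] y -17.1 16.5 x 12.2 z -7.0
284 [286 371] y -18.5 18.9 x 12.1 z -13.8
290 [283 373] y -18.8 18.8 x 12.0 z -19.9
296 [282 375] y -18.8 18.9 x 12.0 z -25.5
302 [280 377] y -18.7 18.8 x 11.8 z -30.4
308 [280 378] y -17.9 18.5 x 9.5 z -30.6
314 [280 379] y -17.2 18.2 x 7.4 z -31.1
320 [280 379] y -16.6 17.5 x 5.1 z -31.3
```

The pier in the hand is visible and centred in the wrist frame. I'll lower it to just above the plate and check the fit there.

Request:
carry_out(steps=[-0.007,-0.002,0.1,0,0,0,0,0,0.12,0,0,0,0,0,0.08,0,0,0,0,0,0,0,0,0,0,0,0,0,0,0,0,0,0,0,0,0])

```text
time: 6.23
tcp_pos: [0.6031, -0.1568, 0.0383]
tcp_rot: [[0.137, 0.991, 0.002], [0.991, -0.137, -0.001], [-0.001, 0.002, -1.0]]
wrist_force: [0.8, -0.5, -0.4]
grip_width: 0.024
finger_force: 15.0
```

```bash
cat >> h.py <<'E'
def fit(robot,half):
    """held pier (flange half-size, mm) against the plate below it, in tool axes, mm"""
    s,p,d,W=wplates(robot)
    L=(W-s['tcp_pos'])@s['tcp_rot']*1000;hz=np.nan_to_num(W[...,2])*1000;lo=p.min(-1)
    m=(abs(hz-12)<4)&(lo>200)&(abs(L[...,0])<42)&(abs(L[...,1])<42)
    k=max(comps(m,50),key=lambda k:k.sum());q=L[k]
    e=[np.percentile(q[:,1],.3),np.percentile(q[:,1],99.7),np.percentile(q[:,0],99.7)]
    print('plate y edges',np.round(e[:2],1),'cy',round((e[0]+e[1])/2,1),'front',e[2].round(1),'cx',round(e[2]-28.8,1))
    a=(abs(L[...,1])<half-8)&(L[...,0]>half-12)&(L[...,0]<half+5)&(L[...,2]>-20)&(hz>18)
    f=L[a];fl=f[f[:,2]<-0]
    print('post front x',np.median(fl[:,0]).round(1) if len(fl) else None,'-> cx',(np.median(fl[:,0])-(half-5)).round(1) if len(fl) else None)
    b=(L[...,0]>half-5.5)&(L[...,0]<half+3)&(abs(L[...,1])<half+4)&(L[...,2]>-8)&(hz>14.5);g=L[b]
    if len(g):print('flange y',np.percentile(g[:,1],[.5,99.5]).round(1),'cy',np.percentile(g[:,1],[.5,99.5]).mean().round(1),'front',np.percentile(g[:,0],99).round(1))
    print('grip',s['grip_width'],s['finger_force'],'F',s['wrist_force'].round(1));return s,p
E
python3 - <<'E'
from rig import robot
from h import *
s,p=fit(robot,17);plan(s,602.9,-156.5,30,-7.9);cv2.imwrite('pics/w3.png',p)
E
```

```text
6.2333 [ 0.6031 -0.1568  0.0383]
(array([617.3, -82.4]), array([57.5, 57.6]), -7.9, 12.2, array([617.3, -81.2]), 15205) [ 62 274] [188 399]
(array([ 604.5, -143.1]), array([30.5, 57.5]), -7.8, 12.2, array([ 604.4, -138.5]), 3965) [224 272] [279 383]
plate y edges [-29.1  28. ] cy -0.5 front 28.9 cx 0.1
post front x 12.2 -> cx 0.2
flange y [-16.9  16.2] cy -0.4 front 17.5
grip 0.024039612550519274 14.999963098671287 F [ 0.8 -0.5 -0.4]
turn total [0.001  0.0003 0.0001] rows 1 each [0.001  0.0003 0.0001]
shift total [ 0.0015 -0.0012  0.0413] xy rows 1.0 z rows 1.0
```

View pics/w3.png

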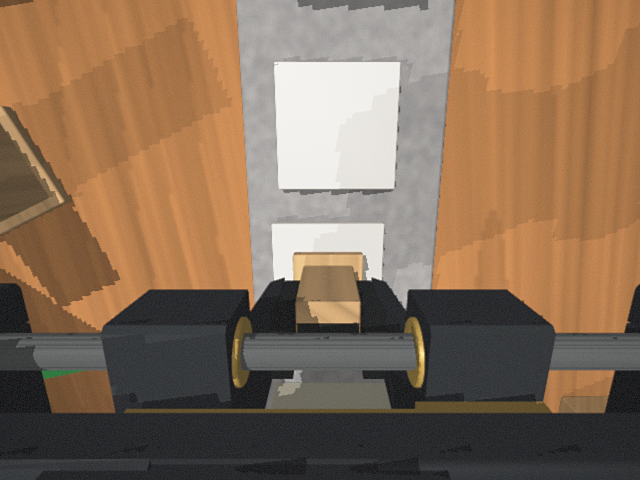

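The pier is centred on its plate to about 0.2 mm; flange columns are 293–363 and plate columns 272–383. I'll lower, release and retreat.

Request:
carry_out(steps=[0,0,0.03,0,0,0,0,0,0.013,0,0,0,0,0,0.001,0,0,0,0,0,0,0,0,0,0,0,0,0,0,0])

```text
time: 6.7
tcp_pos: [0.603, -0.1569, 0.0289]
tcp_rot: [[0.138, 0.99, 0.002], [0.99, -0.138, -0.001], [-0.001, 0.002, -1.0]]
wrist_force: [0.0, 0.4, 5.6]
grip_width: 0.0238
finger_force: 15.0
```

Request:
carry_out(steps=[0,0,0,0,0,0,0,0,0,0,0,0,0,0,0,0,0,0,0,0,0,0,0,0,0,0,0,0,0,0,0,0,-0.05,0,0,0,0,0,-0.1,0,0,0,0,0,-0.15,0,0,0,0,0,-0.15,0,0,0], fingers=0.0)

```text
time: 7.45
tcp_pos: [0.6013, -0.1562, 0.1186]
tcp_rot: [[0.138, 0.99, -0.002], [0.99, -0.138, 0.001], [0.001, -0.002, -1.0]]
wrist_force: [-0.3, -0.5, 0.6]
grip_width: 0.0439
finger_force: 0.0
```

```bash
python3 - <<'E'
from rig import robot
from h import *
s=robot.read_state();plan(s,409,-304.5,130,-39.6)
E
```

```text
turn total [-0.0011 -0.      0.2765] rows 5 each [-0.0002 -0.      0.0553]
shift total [-1.1843 -0.2682 -0.057 ] xy rows 7.0 z rows 1.0
```

Request:
carry_out(steps=[0,0,-0.02,0,0,0.055,0,0,-0.02,0,0,0.055,0,0,0,0,0,0.055,0,0,0,0,0,0.055,0,0,0,0,0,0.055,-0.148,-0.0335,0,0,0,0,-0.148,-0.0335,0,0,0,0,-0.148,-0.0335,0,0,0,0,-0.148,-0.0335,0,0,0,0,-0.148,-0.0335,0,0,0,0,-0.148,-0.0335,0,0,0,0,-0.148,-0.0335,0,0,0,0,-0.148,-0.0335,0,0,0,0,0,0,0,0,0,0,0,0,0,0,0,0,0,0,0,0,0,0,0,0,0,0,0,0], fingers=0.36)

```text
time: 8.87
tcp_pos: [0.4112, -0.3049, 0.1262]
tcp_rot: [[0.634, 0.773, 0.001], [0.773, -0.634, -0.0], [0.0, 0.001, -1.0]]
wrist_force: [-0.1, 0.3, -0.9]
grip_width: 0.0601
finger_force: 0.0
```

```bash
python3 - <<'E'
from rig import robot
from h import *
s,p=wrist(robot,409,-304,64)
plan(s,408.5,-304.5,26,-39.6)
z=np.load('top0.npz');p,d=robot.capture('top');c=robot.get_calibration('top');W=cloud(d,c);hz=np.nan_to_num(W[...,2])
m=(abs(hz-.060)<.006)&(np.hypot(W[...,0]-.604,W[...,1]+.155)<.03);print('pier1 top cam',[rect(W,k) for k in comps(m,30)])
E
```

```text
wrist t 8.8667 [ 0.4112 -0.3049  0.1262] [(array([ 408.5, -304.3]), array([30.4, 29.8]), -38.8, 64.3, array([ 409.2, -303.7]), 2198)]
turn total [ 0.0003 -0.0001  0.002 ] rows 1 each [ 0.0003 -0.0001  0.002 ]
shift total [-0.0069 -0.0116  0.5012] xy rows 1.0 z rows 3.0
pier1 top cam [(array([ 604. , -155.8]), array([24.4, 24. ]), -8.9, 59.7, array([ 603.9, -155.6]), 141)]
```

Pier_1 is standing centred on its plate. Next I'll descend on pier_2.

Request:
carry_out(steps=[-0.006,-0.012,0.1,0,0,0,0,0,0.15,0,0,0,0,0,0.15,0,0,0,0,0,0.08,0,0,0,0,0,0.02,0,0,0,0,0,0,0,0,0,0,0,0,0,0,0])

```text
time: 9.55
tcp_pos: [0.4085, -0.3049, 0.0266]
tcp_rot: [[0.634, 0.773, 0.001], [0.773, -0.634, -0.001], [-0.0, 0.001, -1.0]]
wrist_force: [-0.6, -0.3, 0.2]
grip_width: 0.0602
finger_force: 0.0
```

Request:
carry_out(steps=[0,0,0,0,0,0,0,0,0,0,0,0,0,0,0,0,0,0,0,0,0,0,0,0,0,0,0,0,0,0,0,0,0,0,0,0,0,0,0,0,0,0], fingers=-1, squeeze=18)

```text
time: 10.13
tcp_pos: [0.408, -0.3052, 0.0265]
tcp_rot: [[0.635, 0.773, 0.001], [0.773, -0.635, -0.001], [-0.0, 0.001, -1.0]]
wrist_force: [-1.0, 0.8, 5.5]
grip_width: 0.0299
finger_force: 18.0
```

```bash
python3 - <<'E'
from rig import robot
from h import *
s=robot.read_state();print(s['tcp_pos'],s['grip_width'],s['finger_force'])
plan(s,617.4,-82.7,110,-7.9)
E
```

```text
[ 0.40798148 -0.30516315  0.02649827] 0.029899900674111343 18.000501778442413
turn total [ 4.000e-04  2.000e-04 -2.751e-01] rows 5 each [ 0.0001  0.     -0.055 ]
shift total [ 1.2457  0.8843 -0.4175] xy rows 9.0 z rows 3.0
```

Request:
carry_out(steps=[0,0,-0.07,0,0,0,0,0,-0.1,0,0,-0.055,0,0,-0.12,0,0,-0.055,0,0,-0.1,0,0,-0.055,0,0,-0.03,0,0,-0.055,0,0,0,0,0,-0.055,0.125,0.088,0,0,0,0,0.125,0.088,0,0,0,0,0.125,0.088,0,0,0,0,0.125,0.088,0,0,0,0,0.125,0.088,0,0,0,0,0.125,0.088,0,0,0,0,0.125,0.088,0,0,0,0,0.125,0.088,0,0,0,0,0.125,0.088,0,0,0,0,0.121,0.092,0,0,0,0])

```text
time: 11.47
tcp_pos: [0.6175, -0.0808, 0.1094]
tcp_rot: [[0.137, 0.991, -0.001], [0.991, -0.137, 0.0], [0.0, -0.001, -1.0]]
wrist_force: [-0.0, 0.1, -1.4]
grip_width: 0.0299
finger_force: 18.0
```

Request:
carry_out(steps=[0,0,0.1,0,0,0,0,0,0.1,0,0,0,0,0,0.08,0,0,0,0,0,0,0,0,0,0,0,0,0,0,0,0,0,0,0,0,0])

```text
time: 11.97
tcp_pos: [0.6175, -0.0826, 0.0547]
tcp_rot: [[0.138, 0.99, 0.001], [0.99, -0.138, -0.0], [-0.0, 0.001, -1.0]]
wrist_force: [1.0, 0.4, -1.5]
grip_width: 0.03
finger_force: 18.0
```

```bash
python3 - <<'E'
from rig import robot
from h import *
s,p=fit(robot,20);plan(s,*(s['tcp_pos'][:2]*1000),38.5,-7.9);cv2.imwrite('pics/w4.png',p)
E
```

```text
11.9667 [ 0.6175 -0.0826  0.0547]
(array([639.4,  -0.7]), array([57.6, 57.8]), -7.9, 12.2, array([6.394e+02, 4.000e-01]), 13177) [ 51 292] [169 407]
(array([618.8, -72.1]), array([36.8, 57.6]), -7.8, 12.2, array([619. , -64.1]), 2915) [218 277] [279 379]
plate y edges [-28.8  28.4] cy -0.2 front 28.8 cx 0.0
post front x 15.8 -> cx 0.8
flange y [-19.9  18.9] cy -0.5 front 21.0
grip 0.03003865153490515 17.99978328170255 F [ 1.   0.4 -1.5]
turn total [ 0.0004  0.     -0.0002] rows 1 each [ 0.0004  0.     -0.0002]
shift total [0.     0.     0.0808] xy rows 0.0 z rows 1.0
```

View pics/w4.png

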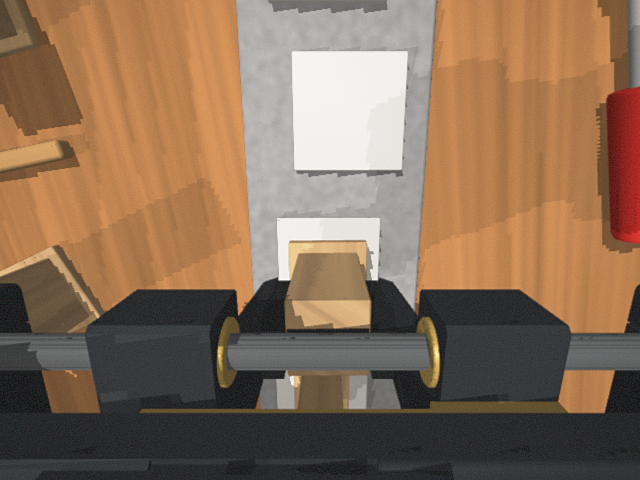

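Pier_2 is over its plate at (328,270) and about 0.8 mm off. I'll correct that as it goes down.

Request:
carry_out(steps=[-0.004,0.0015,0.03,0,0,0,0,0,0.03,0,0,0,0,0,0.015,0,0,0,0,0,0.007,0,0,0,0,0,0.002,0,0,0,0,0,0,0,0,0,0,0,0,0,0,0])

```text
time: 12.6
tcp_pos: [0.6173, -0.0833, 0.0383]
tcp_rot: [[0.137, 0.991, -0.0], [0.991, -0.137, -0.0], [-0.0, -0.0, -1.0]]
wrist_force: [-4.7, 0.4, 9.2]
grip_width: 0.0296
finger_force: 18.0
```

```bash
python3 - <<'E'
from rig import robot
from h import *
s,p=fit(robot,20)
E
```

```text
12.6 [ 0.6173 -0.0833  0.0383]
(array([ 6.393e+02, -6.000e-01]), array([57.5, 57.6]), -7.9, 12.2, array([6.393e+02, 4.000e-01]), 15818) [ 39 288] [169 415]
(array([619.2, -69.4]), array([31. , 57.5]), -7.9, 12.2, array([619.8, -64. ]), 3015) [223 273] [279 384]
plate y edges [-28.7  28.5] cy -0.1 front 29.5 cx 0.7
post front x 15.8 -> cx 0.8
flange y [-19.9  18.9] cy -0.5 front 21.0
grip 0.029620143596690605 18.000841685570776 F [-4.7  0.4  9.2]
```

Request:
carry_out(steps=[0,0,0,0,0,0,0,0,0,0,0,0,0,0,0,0,0,0,0,0,0,0,0,0,0,0,0,0,0,0,0,0,-0.05,0,0,0,0,0,-0.1,0,0,0,0,0,-0.15,0,0,0,0,0,-0.15,0,0,0,0,0,-0.03,0,0,0], fingers=0.14)

```text
time: 13.48
tcp_pos: [0.6205, -0.0841, 0.1396]
tcp_rot: [[0.137, 0.99, 0.008], [0.991, -0.137, -0.003], [-0.002, 0.009, -1.0]]
wrist_force: [2.3, 0.3, 0.8]
grip_width: 0.0504
finger_force: 0.0
```

```bash
python3 - <<'E'
from rig import robot
from h import *
s=robot.read_state();plan(s,460.5,75.5,140,5.3)
E
```

```text
turn total [ 0.0042  0.0013 -0.1152] rows 2 each [ 0.0021  0.0006 -0.0576]
shift total [ 0.8685 -0.7226 -0.0022] xy rows 6.0 z rows 1.0
```

Request:
carry_out(steps=[0,0,-0.02,0,0,-0.0575,0,0,0,0,0,-0.0575,0.108,-0.0885,0,0,0,0,0.108,-0.0885,0,0,0,0,0.108,-0.0885,0,0,0,0,0.108,-0.0885,0,0,0,0,0.108,-0.0885,0,0,0,0,0.108,-0.0885,0,0,0,0,0.108,-0.0885,0,0,0,0,0.108,-0.0885,0,0,0,0,0,0,0,0,0,0,0,0,0,0,0,0,0,0,0,0,0,0,0,0,0,0,0,0], fingers=0.5)

```text
time: 14.65
tcp_pos: [0.4615, 0.0752, 0.1375]
tcp_rot: [[-0.091, 0.996, 0.001], [0.996, 0.091, -0.0], [-0.0, 0.001, -1.0]]
wrist_force: [-0.1, -0.7, -0.7]
grip_width: 0.0659
finger_force: 0.0
```

```bash
python3 - <<'E'
from rig import robot
from h import *
s,p=wrist(robot,461,75.5,80)
plan(s,460.5,75.5,36,5.3)
p,d=robot.capture('top');c=robot.get_calibration('top');W=cloud(d,c);hz=np.nan_to_num(W[...,2])
m=(abs(hz-.076)<.006)&(np.hypot(W[...,0]-.618,W[...,1]+.082)<.03);print('pier2 top cam',[rect(W,k) for k in comps(m,30)])
E
```

```text
wrist t 14.65 [0.4615 0.0752 0.1375] [(array([460.2,  75.5]), array([36., 36.]), 5.4, 80.3, array([460.2,  76.5]), 3289)]
turn total [ 0.0005  0.0002 -0.0006] rows 1 each [ 0.0005  0.0002 -0.0006]
shift total [ 0.0019 -0.0047  0.5074] xy rows 1.0 z rows 3.0
pier2 top cam [(array([618.3, -82. ]), array([30.3, 30.3]), -7.4, 75.8, array([618.2, -81.6]), 219)]
```

Request:
carry_out(steps=[0.002,-0.006,0.1,0,0,0,0,0,0.15,0,0,0,0,0,0.15,0,0,0,0,0,0.08,0,0,0,0,0,0.025,0,0,0,0,0,0,0,0,0,0,0,0,0,0,0])

```text
time: 15.33
tcp_pos: [0.46, 0.0758, 0.0366]
tcp_rot: [[-0.091, 0.996, 0.0], [0.996, 0.091, -0.0], [-0.0, 0.0, -1.0]]
wrist_force: [0.9, -0.4, 0.4]
grip_width: 0.0662
finger_force: 0.0
```

Request:
carry_out(steps=[0,0,0,0,0,0,0,0,0,0,0,0,0,0,0,0,0,0,0,0,0,0,0,0,0,0,0,0,0,0,0,0,0,0,0,0,0,0,0,0,0,0], fingers=-1, squeeze=22)

```text
time: 15.92
tcp_pos: [0.4597, 0.0762, 0.0367]
tcp_rot: [[-0.092, 0.996, 0.001], [0.996, 0.092, -0.0], [-0.0, 0.001, -1.0]]
wrist_force: [-0.1, -0.8, 6.2]
grip_width: 0.036
finger_force: 22.0
```

```bash
python3 - <<'E'
from rig import robot
from h import *
s=robot.read_state();print(s['tcp_pos'],s['grip_width'],s['finger_force'])
plan(s,639.4,-0.7,100,-7.9)
E
```

```text
[0.45966645 0.07617816 0.03667062] 0.03600841934835962 22.00061318697408
turn total [0.0005 0.     0.115 ] rows 2 each [0.0002 0.     0.0575]
shift total [-0.2572  0.943  -0.3166] xy rows 6.0 z rows 2.0
```

Request:
carry_out(steps=[0,0,-0.06,0,0,0,0,0,-0.1,0,0,0,0,0,-0.1,0,0,0.0575,0,0,-0.05,0,0,0.0575,-0.032,0.118,0,0,0,0,-0.032,0.118,0,0,0,0,-0.032,0.118,0,0,0,0,-0.032,0.118,0,0,0,0,-0.032,0.118,0,0,0,0,-0.032,0.118,0,0,0,0,-0.032,0.118,0,0,0,0,-0.033,0.117,0,0,0,0,0,0,0.05,0,0,0,0,0,0.06,0,0,0,0,0,0.05,0,0,0,0,0,0,0,0,0,0,0,0,0,0,0,0,0,0,0,0,0])

```text
time: 17.42
tcp_pos: [0.6383, -0.0002, 0.066]
tcp_rot: [[0.137, 0.991, -0.001], [0.991, -0.137, 0.0], [0.0, -0.001, -1.0]]
wrist_force: [0.1, 0.2, -0.5]
grip_width: 0.0359
finger_force: 22.0
```

```bash
python3 - <<'E'
from rig import robot
from h import *
s,p=fit(robot,23);plan(s,*(s['tcp_pos'][:2]*1000),48.7,-7.9);cv2.imwrite('pics/w5.png',p)
E
```

```text
17.4167 [ 6.383e-01 -2.000e-04  6.600e-02]
(array([635.1,  76.2]), array([69., 65.]), -6.2, 12.2, array([633.9,  74.1]), 8170) [ 66 244] [194 362]
(array([601.7,  84.1]), array([23. , 12.5]), -6.4, 6.5, array([601.,  84.]), 330) [104 232] [147 255]
(array([638.9,  10.7]), array([36.4, 61.9]), -6.3, 12.2, array([641.6,  21. ]), 2009) [215 276] [273 378]
plate y edges [-27.7  29.8] cy 1.0 front 28.4 cx -0.4
post front x 16.7 -> cx -1.3
flange y [-22.8  22.1] cy -0.4 front 22.0
grip 0.03591157870439752 21.999895102344453 F [ 0.1  0.2 -0.5]
turn total [-0.0004 -0.      0.0002] rows 1 each [-0.0004 -0.      0.0002]
shift total [0.     0.     0.0865] xy rows 0.0 z rows 1.0
```

View pics/w5.png

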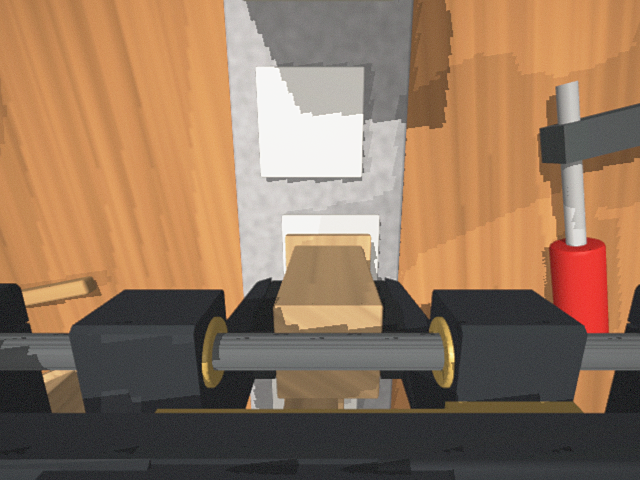

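Pier_3 is 1.4 mm off across the row and 0.9 mm along it. I'll correct that while lowering.

Request:
carry_out(steps=[0.0045,0.007,0.03,0,0,0,0,0,0.03,0,0,0,0,0,0.015,0,0,0,0,0,0.01,0,0,0,0,0,0.003,0,0,0,0,0,0,0,0,0,0,0,0,0,0,0])

```text
time: 18.05
tcp_pos: [0.6404, 0.0001, 0.0487]
tcp_rot: [[0.138, 0.99, -0.0], [0.99, -0.138, 0.0], [0.0, -0.0, -1.0]]
wrist_force: [-0.7, 0.2, 3.4]
grip_width: 0.0358
finger_force: 22.0
```

```bash
python3 - <<'E'
from rig import robot
from h import *
s,p=fit(robot,23)
c=robot.get_calibration('wrist');p,d=robot.capture('wrist');W=cloud(d,c)
cv2.imwrite('pics/w6.png',p);np.savez('w6.npz',p=p,W=W)
# high-side plate: corner via per-row / per-col strongest drop of brightness
g=cv2.GaussianBlur(p.min(-1),(3,3),0).astype(int)
for r in (60,80,100,120,140):print(r,g[r,230:280:3],g[r,350:400:3])
for cc in(280,320,350):print(cc,g[20:80:4,cc],g[150:200:3,cc])
E
```

```text
18.05 [6.404e-01 1.000e-04 4.870e-02]
(array([636.7,  80.5]), array([57.4, 63. ]), -8.1, 12.2, array([634.4,  74.4]), 9553) [ 59 242] [179 361]
(array([640.3,  10.4]), array([35.3, 58.9]), -7.9, 12.2, array([639.4,  19.6]), 1989) [222 273] [279 379]
plate y edges [-29.9  27.7] cy -1.1 front 27.8 cx -1.0
post front x 16.7 -> cx -1.3
flange y [-22.9  22.2] cy -0.4 front 22.0
grip 0.03582927555947344 22.0003219996579 F [-0.7  0.2  3.4]
60 [199 197 197 197 199 236 238 238 237 237 237 231 187 167 160 159 158] [160 160 160 160 142 101 101 111 120 119 116 116 118 119 118 120 121]
80 [192 195 194 195 199 226 245 245 245 245 245 245 245 245 245 246 208] [179 179 178 179 148 104 106 109 124 124 122 124 121 116 115 119 121]
100 [198 194 198 201 202 210 246 245 245 245 245 245 245 245 245 245 245] [180 180 180 180 133 104 109 105 119 121 119 118 120 115 103 107 110]
120 [211 212 207 203 201 195 245 245 245 245 244 245 245 245 245 245 245] [244 244 244 244 149 163 178 171 119 122 128 158 158 175 173 178 177]
140 [204 202 202 201 195 190 224 244 244 244 244 244 244 244 244 244 244] [243 243 241 236 136 179 180 180 179 177 170 166 165 171 173 173 173]
280 [125 126 124 123 126 126 121 120 119 103 158 177 176 177 177] [244 244 244 244 243 243 243 243 243 244 186 130 167 200 195 194 198]
320 [121 120 121 122 123 124 122 123 124 123 159 178 179 179 179] [244 244 243 244 243 244 243 243 243 244 185 121 177 201 198 193 192]
350 [118 118 117 120 117 117 121 122 121 120 160 177 179 178 180] [244 243 243 243 243 243 243 243 243 244 186 116 178 193 190 190 197]
```

View pics/w6.png

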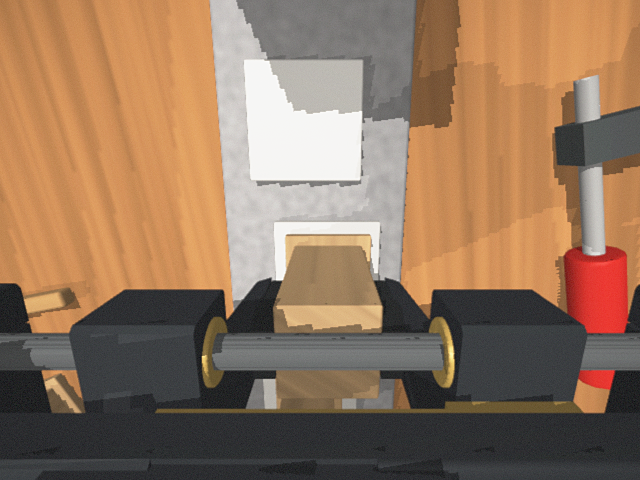

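Request:
carry_out(steps=[0,0,-0.01,0,0,0,0.0015,-0.0035,0,0,0,0,0,0,0,0,0,0,0,0,0.007,0,0,0,0,0,0.004,0,0,0,0,0,0,0,0,0,0,0,0,0,0,0])

```text
time: 18.73
tcp_pos: [0.6399, 0.0004, 0.0487]
tcp_rot: [[0.138, 0.99, 0.0], [0.99, -0.138, -0.0], [-0.0, 0.0, -1.0]]
wrist_force: [-1.6, -0.5, 3.8]
grip_width: 0.036
finger_force: 22.0
```

```bash
python3 - <<'E'
from rig import robot
from h import *
s,p=fit(robot,23)
W=np.load('w6.npz')['W']
C=np.array([W[r,c,:2]*1000 for c,r in((247,62),(361,62),(252,176),(359,176))]);print(C.round(1),C.mean(0).round(1))
E
```

```text
18.7333 [6.399e-01 4.000e-04 4.870e-02]
(array([638. ,  78.6]), array([57.5, 62.1]), -11.5, 12.2, array([634.4,  74.3]), 9584) [ 60 244] [180 362]
(array([640.4,  11.6]), array([32.7, 58.9]), -7.4, 12.2, array([640.5,  19. ]), 1890) [223 274] [279 380]
plate y edges [-29.3  28.2] cy -0.6 front 27.6 cx -1.2
post front x 16.7 -> cx -1.3
flange y [-22.8  22.2] cy -0.3 front 22.0
grip 0.035993492783969516 22.000414947979152 F [-1.6 -0.5  3.8]
[[616.2 110.7]
 [670.5 103. ]
 [608.1  57.2]
 [663.5  49.5]] [639.6  80.1]
```

Pier_3 is within 0.3 mm. I'll release it and go to pier_4.

Request:
carry_out(steps=[0,0,0,0,0,0,0,0,0,0,0,0,0,0,0,0,0,0,0,0,0,0,0,0,0,0,0,0,0,0,0,0,-0.05,0,0,0,0,0,-0.1,0,0,0,0,0,-0.15,0,0,0,0,0,-0.15,0,0,0,0,0,-0.08,0,0,0,0,0,0,0,0,0,0,0,0,0,0,0,0,0,0,0,0,0], fingers=0.27)

```text
time: 19.87
tcp_pos: [0.639, 0.0005, 0.1533]
tcp_rot: [[0.138, 0.99, -0.002], [0.99, -0.138, 0.0], [0.0, -0.002, -1.0]]
wrist_force: [-0.4, -0.0, -0.3]
grip_width: 0.0556
finger_force: 0.0
```

```bash
python3 - <<'E'
from rig import robot
from h import *
s=robot.read_state();plan(s,440.7,-81,155,16.9)
E
```

```text
turn total [-8.000e-04 -2.000e-04 -2.165e-01] rows 4 each [-0.0002 -0.     -0.0541]
shift total [-0.1019 -1.0672 -0.0086] xy rows 6.0 z rows 1.0
```

Request:
carry_out(steps=[0,0,-0.01,0,0,-0.054,0,0,0,0,0,-0.054,0,0,0,0,0,-0.054,0,0,0,0,0,-0.054,-0.013,-0.133,0,0,0,0,-0.013,-0.133,0,0,0,0,-0.013,-0.133,0,0,0,0,-0.013,-0.133,0,0,0,0,-0.013,-0.134,0,0,0,0,-0.013,-0.134,0,0,0,0,-0.012,-0.133,0,0,0,0,-0.012,-0.134,0,0,0,0,0,0,0,0,0,0,0,0,0,0,0,0,0,0,0,0,0,0,0,0,0,0,0,0], fingers=0.68)

```text
time: 21.2
tcp_pos: [0.4421, -0.0807, 0.156]
tcp_rot: [[-0.29, 0.957, -0.0], [0.957, 0.29, 0.0], [0.0, -0.0, -1.0]]
wrist_force: [0.5, 0.5, 0.0]
grip_width: 0.0738
finger_force: 0.0
```

```bash
python3 - <<'E'
from rig import robot
from h import *
s,p=wrist(robot,441,-81,96)
plan(s,440.7,-81,48,16.9)
p,d=robot.capture('top');c=robot.get_calibration('top');W=cloud(d,c);hz=np.nan_to_num(W[...,2])
m=(abs(hz-.092)<.006)&(np.hypot(W[...,0]-.641,W[...,1])<.03);print('pier3 top cam',[rect(W,k) for k in comps(m,30)])
E
```

```text
wrist t 21.2 [ 0.4421 -0.0807  0.156 ] [(array([440.5, -81.4]), array([42. , 42.3]), 16.8, 96.3, array([440.1, -80.2]), 4373)]
turn total [-0.0001 -0.0002 -0.0003] rows 1 each [-0.0001 -0.0002 -0.0003]
shift total [ 0.0007 -0.0069  0.5399] xy rows 1.0 z rows 3.0
pier3 top cam [(array([ 6.408e+02, -4.000e-01]), array([36.1, 36.7]), -6.8, 92.0, array([ 6.405e+02, -2.000e-01]), 321)]
```

Request:
carry_out(steps=[-0.001,-0.008,0.1,0,0,0,0,0,0.15,0,0,0,0,0,0.15,0,0,0,0,0,0.1,0,0,0,0,0,0.04,0,0,0,0,0,0,0,0,0,0,0,0,0,0,0,0,0,0,0,0,0])

```text
time: 21.97
tcp_pos: [0.4413, -0.082, 0.0496]
tcp_rot: [[-0.29, 0.957, 0.002], [0.957, 0.29, -0.001], [-0.002, 0.002, -1.0]]
wrist_force: [0.2, -0.5, -0.1]
grip_width: 0.0739
finger_force: 0.0
```

Request:
carry_out(steps=[0,0,0,0,0,0,0,0,0,0,0,0,0,0,0,0,0,0,0,0,0,0,0,0,0,0,0,0,0,0,0,0,0,0,0,0,0,0,0,0,0,0], fingers=-1, squeeze=25)

```text
time: 22.55
tcp_pos: [0.4402, -0.0817, 0.0486]
tcp_rot: [[-0.29, 0.957, 0.0], [0.957, 0.29, -0.0], [-0.0, 0.0, -1.0]]
wrist_force: [-0.7, 1.4, 3.6]
grip_width: 0.0416
finger_force: 25.0
```

```bash
python3 - <<'E'
from rig import robot
from h import *
s=robot.read_state();print(s['tcp_pos'],s['grip_width'],s['finger_force'])
plan(s,639.6,80.1,160,-7.9)
E
```

```text
[ 0.44022371 -0.08169733  0.04863205] 0.04160052652467731 24.99668992124498
turn total [2.000e-04 1.000e-04 2.159e-01] rows 4 each [0.0001 0.     0.054 ]
shift total [ 0.9383  0.8762 -0.5568] xy rows 7.0 z rows 3.0
```

Request:
carry_out(steps=[0,0,-0.06,0,0,0,0,0,-0.12,0,0,0.054,0,0,-0.14,0,0,0.054,0,0,-0.14,0,0,0.054,0,0,-0.1,0,0,0.054,0.104,0.097,0,0,0,0,0.104,0.097,0,0,0,0,0.104,0.097,0,0,0,0,0.104,0.097,0,0,0,0,0.104,0.097,0,0,0,0,0.104,0.098,0,0,0,0,0.104,0.098,0,0,0,0,0.105,0.098,0,0,0,0,0.105,0.097,0,0,0,0,0,0,0.08,0,0,0,0,0,0.1,0,0,0,0,0,0.1,0,0,0,0,0,0.1,0,0,0,0,0,0.02,0,0,0,0,0,0,0,0,0])

```text
time: 24.22
tcp_pos: [0.6375, 0.0802, 0.0779]
tcp_rot: [[0.138, 0.99, -0.005], [0.99, -0.138, 0.0], [-0.0, -0.005, -1.0]]
wrist_force: [-0.7, -0.0, -0.7]
grip_width: 0.0419
finger_force: 25.0
```

Request:
carry_out(steps=[0,0,0,0,0,0,0,0,0,0,0,0,0,0,0,0,0,0])

```text
time: 24.47
tcp_pos: [0.6404, 0.08, 0.0821]
tcp_rot: [[0.138, 0.99, 0.003], [0.99, -0.138, -0.0], [0.0, 0.003, -1.0]]
wrist_force: [0.0, 0.4, -1.2]
grip_width: 0.042
finger_force: 25.0
```

```bash
python3 - <<'E'
from rig import robot
from h import *
s,p=fit(robot,26);cv2.imwrite('pics/w7.png',p);print(p.min(-1)[212:290:4,300],p.min(-1)[250,260:400:4])
plan(s,*(s['tcp_pos'][:2]*1000),60.6,-7.9)
E
```

```text
24.4667 [0.6404 0.08   0.0821]
plate y edges [-30.2 -17.3] cy -23.8 front 28.6 cx -0.2
post front x 20.8 -> cx -0.2
flange y [-25.3  24.5] cy -0.4 front 26.0
grip 0.04203610824796401 24.996702382341027 F [ 0.   0.4 -1.2]
[183 239 242  79  89 118  93  92  91  93  95  93  92  92  89  92  86  90
  84  81] [176 179 187 196 187 180  95  95  93  97  98  93  88  86  90  88  83  91
  86  79  89  91  91  84  91  84  92  84  77  98 159 163 167 158 161]
turn total [ 0.0014 -0.0001 -0.0001] rows 1 each [ 0.0014 -0.0001 -0.0001]
shift total [0.     0.     0.1073] xy rows 0.0 z rows 1.0
```

View pics/w7.png

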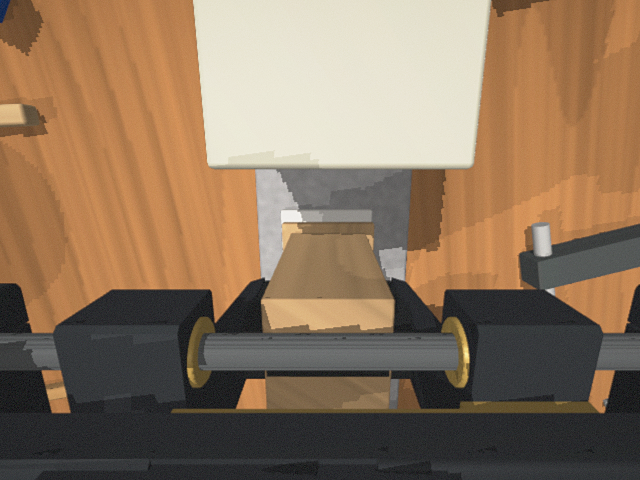

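Request:
carry_out(steps=[0,0,0.03,0,0,0,0,0,0.03,0,0,0,0,0,0.025,0,0,0,0,0,0,0,0,0,0,0,0,0,0,0,0,0,0,0,0,0,0,0,0,0,0,0])

```text
time: 25.1
tcp_pos: [0.6395, 0.0801, 0.0635]
tcp_rot: [[0.138, 0.99, 0.0], [0.99, -0.138, -0.0], [-0.0, 0.0, -1.0]]
wrist_force: [-0.6, -0.4, -0.9]
grip_width: 0.042
finger_force: 25.0
```

```bash
python3 - <<'E'
from rig import robot
from h import *
s,p=fit(robot,26)
s=robot.read_state();c=robot.get_calibration('wrist');p,d=robot.capture('wrist');W=cloud(d,c);L=(W-s['tcp_pos'])@s['tcp_rot']*1000
print(s['tcp_pos']);g=p.min(-1).astype(int);hz=W[...,2]
m=(abs(hz-.0122)<.0015)&(abs(L[...,0])<40)&(abs(L[...,1])<40)
for r in range(214,232,2):
    u=np.where(m[r])[0]
    if len(u)>5:print(r,u[[0,-1]],L[r,u[[0,-1]],1].round(1),'x',np.median(L[r,u,0]).round(1),len(u))
E
```

```text
25.1 [0.6395 0.0801 0.0635]
plate y edges [-29.1 -17. ] cy -23.1 front 28.3 cx -0.5
post front x 20.8 -> cx -0.2
flange y [-25.3  24.6] cy -0.4 front 26.0
grip 0.04199477449668359 24.996896116063 F [-0.6 -0.4 -0.9]
[0.63957393 0.08010592 0.06356008]
216 [279 377] [-28.6  28.4] x 28.1 96
218 [279 377] [-28.6  28.5] x 27.0 96
220 [279 377] [-28.8  28.6] x 25.8 98
222 [279 376] [-28.8  28. ] x 24.6 8
224 [279 376] [-28.9  28.2] x 23.4 6
226 [279 376] [-29.   28.1] x 22.3 6
228 [279 376] [-28.8  28. ] x 21.1 6
```

Request:
carry_out(steps=[-0.001,0.001,0.008,0,0,0,0,0,0.006,0,0,0,0,0,0.002,0,0,0,0,0,0,0,0,0,0,0,0,0,0,0,0,0,0,0,0,0])

```text
time: 25.7
tcp_pos: [0.6398, 0.0798, 0.0606]
tcp_rot: [[0.138, 0.99, 0.001], [0.99, -0.138, -0.0], [0.0, 0.001, -1.0]]
wrist_force: [-1.1, -0.2, 5.1]
grip_width: 0.0421
finger_force: 25.0
```

Request:
carry_out(steps=[0,0,0,0,0,0,0,0,0,0,0,0,0,0,0,0,0,0,0,0,0,0,0,0,0,0,0,0,0,0,0,0,-0.05,0,0,0,0,0,-0.1,0,0,0,0,0,-0.15,0,0,0,0,0,-0.15,0,0,0,0,0,-0.15,0,0,0,0,-0.15,0,0,0,0,0,-0.18,0,0,0,0,0,-0.18,0,0,0,0,0,-0.18,0,0,0,0,0,-0.1,0,0,0,0,0,0,0,0,0,0,0,0,0,0,0,0], fingers=0.41)

```text
time: 27.12
tcp_pos: [0.483, 0.1018, 0.1812]
tcp_rot: [[0.137, 0.991, 0.002], [0.991, -0.137, -0.0], [0.0, 0.002, -1.0]]
wrist_force: [1.1, 0.0, 0.2]
grip_width: 0.0618
finger_force: 0.0
```

```bash
python3 - <<'E'
from rig import robot
from h import *
p,d=robot.capture('top');c=robot.get_calibration('top');W=cloud(d,c);hz=np.nan_to_num(W[...,2])
for n,h,x,y in((1,60,603.6,-154.9),(2,76,618.2,-81),(3,92,640.9,.9),(4,108,640.9,81.6)):
    m=(abs(hz-h/1000)<.006)&(np.hypot(W[...,0]-x/1000,W[...,1]-y/1000)<.035);print(n,[rect(W,k) for k in comps(m,30)])
p,d=robot.capture('scene')
cv2.imwrite('pics/end.png',p)
E
```

```text
1 [(array([ 604.1, -155.6]), array([23.7, 24. ]), -7.7, 59.5, array([ 603.9, -155.7]), 141)]
2 [(array([618.5, -81.9]), array([30.2, 30.3]), -8.1, 75.6, array([618.2, -81.5]), 219)]
3 [(array([ 6.408e+02, -3.000e-01]), array([35.8, 36.3]), -8.2, 92.0, array([ 6.405e+02, -2.000e-01]), 317)]
4 [(array([641. ,  80.1]), array([41.9, 42.4]), -7.5, 108.2, array([640.5,  80. ]), 446)]
```

View pics/end.png

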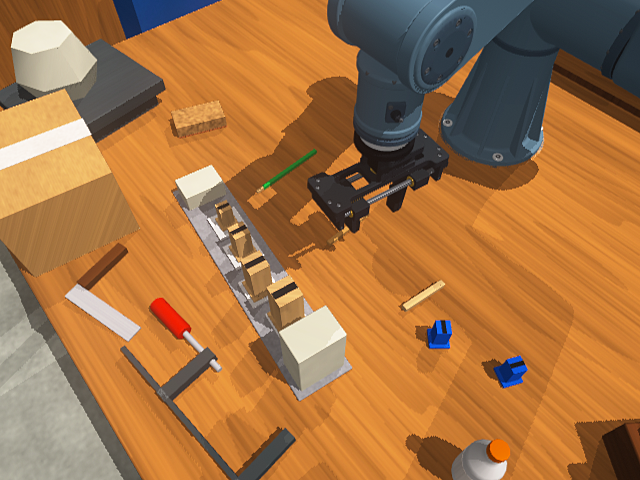

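The final view shows all four piers upright on their plates, climbing from the low abutment at (200,186) to the high one at (313,350). The blue look-alikes are where they started and the gripper is clear.

```bash
python3 -c "
from rig import robot
print(robot.finish_job())"
```

```text
the job is handed in; nothing more can be done
None
```

The four piers stand upright on the four plates, rising from pier_1 at the low abutment to pier_4 at the high one; each is within about 1.5 mm of centre and square to about a degree, and the job was handed in at about 27 s.

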